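Lock the swing arm of the lens stand with its jam nut

ROBOT

A 6-joint arm with a two-finger parallel gripper is mounted at the origin on a cart in front of the work surface, level with it; the furniture and walls round the work are solid. World frame = base frame: x ahead of the robot, y to its left, z up, the work surface at z = 0. Lengths are in m, angles in rad, forces in N, time in s.
With the tool pointing down it reaches from about 0.35 to 0.85 m from the base axis. Payload 8.1 kg.
Tool frame: the origin (TCP) lies on the centre line of the jaws, within the pads' length; the fingertips stand robot.tips_ahead ahead of it and the grasp point (between the pads) lies 8 mm behind it (robot.tips_ahead is the distance from the TCP to the fingertips, in m); z points along the fingers, y is the direction in which the jaws open and shut (so a half turn about z gives the same grasp; the last joint's range is limited). The gripper opens to 93 mm and grips with 3 to 60 N. Pads are 15 mm wide; open, the fingers measure 128 mm over their backs; the gripper's body (75 mm by 188 mm) begins 65 mm behind the grasp point.
Start: joints at [1.164, 0.13, 1.488, -0, 1.523, -0.085], TCP at [0.19, 0.569, 0.23] pointing down, gripper open.
Joint ranges: [-2.96, 2.96], [-0.89, 2.26], [0.02, 2.5], [-1.34, 4.48], [0, 2.73], [-2.66, 2.66]. Speed limits (rad/s): [2.39, 2.39, 2.79, 3.14, 3.14, 3.14].

INTERFACE

Orientations are given as a rotation vector (axis times angle).
In Python, from plant import monitor, eyes, job, robot gives the robot as it stands.
- The arm moves only by the tool servo_tool, never from a script. Its argument "plan" is a list that holds one entry, the list of rows, each a list of 7 numbers: the closure, from -1 (fully open) to 1 (shut), so that 0 is half open, then the shift along the world's x, y, z in mm, then the turn, a rotation vector about the world's x, y, z in rad. In form: [[[hand, dx, dy, dz, ax, ay, az], ...]]. A call has 1 to 12 rows; each row shifts and turns the commanded pose from where the row before left it; what a row does not reach is not made up. A row lasts 1/10 s, in which the tool goes at most 50 mm and 8.59 degrees, less where a joint would pass 70% of its speed; a pose out of reach is approached as far as the arm can. A call with a gripper value outside its range is refused whole. The fingers move at their own pace and stop on an object; "force" is the grip in N (left out, the last holds). Time passes only in rows, so rows that do not move let the fingers close. It gives the time, the measured TCP pose, the force and the opening at its end, in the units of the state.
- monitor.read_state(): the state, without advancing time (a new reading comes with each control period).
- eyes.read_camera(name): name is "side" or "top"; returns the picture (384x512x3 uint8, red, green, blue); there is no depth.
- eyes.camera_info(name): a dict with "mtx" (3x3 intrinsics, pixels), "R" (3x3) and "t" (3): a world point X has camera coordinates R X + t. Camera axes: x right, y down, z forward; pixel columns grow to the right and rows downward; lengths in m; the calibration is good to about 2 mm. A picture is of the moment at which its call begins. camera_info takes no time and is no camera call.
- job.close_job(): hands the job in, once; it reports no verdict.
The state is a dict: "t": time; "q": joint angles; "dq": joint speeds; "joint_torque": joint torques, N m; "tool_pos": TCP position; "orientation": TCP orientation; "force": force on the tool from outside, world axes, zero at the start; "wrist_torque": the same for the moment, N m; "opening": finger opening in m.
Only numpy, scipy, OpenCV 4.12 (cv2) and the standard library are available. Lean on these libraries where they do the work, as an engineer would, in place of code of your own. Each camera call takes 0.05 s, during which the arm holds its last target. There are 200 camera calls.

TASK

The swing arm of the small lens stand has been set where the lens is wanted; lock it there. Run the long steel jam nut down the stud (clockwise seen from above) until its washer meets the collar, then tighten it firmly, to about 0.5 N m, but not so hard that the arm is dragged round and the setting lost; let go of the nut. The lens must not be shifted; leave the bottle, jar and dish where they are.

Things in the scene. Friction and masses are not known exactly. Their poses are not given: they have to be found in the camera images.
- stand: the fixed lens stand: grey cast base plate 120x84 mm, 14 mm high (centre 12 mm along the stand's x from the origin), a round pedestal up to z = 50 mm and an upright threaded steel stud 10 mm thick, up to z = 139 mm. Origin: on the worktop, on the stud's axis; z up. Position and yaw vary
- lens_carrier: the swing arm: a knurled aluminium collar on the stud (30 mm in diameter, 24 mm high, top 80 mm above the worktop) with an arm and a lens ring reaching 106 mm out along its x, at least 11 mm lower than the collar top. Origin: centre of the collar's top, z up. Before it is locked it swings about the stud against a friction of 0.8 N m: its direction is the setting
- lens (a point): centre of the lens, 86 mm from the stud's axis and 65 mm above the worktop; must not be shifted by more than 4 mm
- collar_top (a point): centre of the collar's top face, on the stud's axis, 80 mm above the worktop, where the washer comes to bear
- jam_nut: steel nut on the stud: a bar with two flats 16 mm apart, 56 mm long, round ends, 22 mm high, on a neck 16 mm thick and 14 mm high (its lowest 3 mm a 22 mm rim). Origin: on the axis, under the rim, so the bar is 14 to 36 mm above it; x along the bar, y across the flats, z up. The stud sticks out 9 to 20 mm above. Right-hand thread: clockwise from above lowers it 12 mm a turn (1.9 mm per rad)
- washer_face (a point): centre of the underside of the steel washer (24 mm wide, 3 mm thick) that rides under the nut, 3 mm below its origin. The nut needs 2 to 5.3 rad from the start until this meets the collar, with a constant drag of 0.15 N m on the way; the bar's angle at which it bears differs from run to run. The nut stays where it is left
- spring_seat (a joint): twist (rad) of the spring seat in the collar's top, under the washer: 0 until the washer bears on it and the torque passes 0.2 N m, then 0.5 rad per further N m; up to 0.1 rad stays when the nut is let go. Locked when over 0.05 rad (0.3 N m); beyond 0.8 N m the arm is dragged round. These torques, like the drag, hold while the nut turns; held still it may push back with up to 0.2 N m less
- dropper: bystander: small amber dropper bottle with a rubber bulb, 33 mm in diameter, 100 mm high, standing loose about 0.13 m from the stud on the stand's +y side. Origin under its centre
- jar: bystander: specimen jar with a lid, 56 mm in diameter, 72 mm high, standing loose about 0.14 m from the stud on the stand's -y side. Origin under its centre
- dish: bystander: round lidded dish, 61 mm in diameter, 15 mm high, lying loose about 0.16 m from the stud on the far right side. Origin under its centre
Mind the look-alikes: they are no part of the job. What is shaped like the stand but purple or yellow is not meant.

How it is judged:
By the outcome, as a careful person would: the job done as asked, in the order asked, and still so for the second after the job is handed in, with the robot touching nothing.
It also fails if it takes over 70 s, if anything falls off the work surface, if the arm or the gripper's body presses on something with over 40 N, if the wrist force passes 120 N, or if a joint passes its speed limit or range.

## Working session

There is one attempt and no reset: what is moved stays moved. The work goes in short steps, Python scripts to look and compute and a tool call to move; the robot and the scene stay as the last step left them, time stands still between calls to the robot, and variables do not carry over. Pictures are saved under pics/ and viewed, about 8 in all and at most 12, crops included, and the job is handed in when it is done.

Besides the shell and the picture viewer there is one more tool, called after "Request:" as name(argument=value, ...) on one line, values as JSON. servo_tool: Moves the arm, as the interface text tells. Its arguments: {"type":"object","properties":{"plan":{"type":"array"},"force":{"type":"number"}},"required":["plan"]}

```bash
mkdir -p pics; ls; python3 - <<'E'
from plant import monitor, eyes, job, robot
import cv2,numpy as np
s=monitor.read_state();print(s, robot.tips_ahead)
for n in("side","top"):
    cv2.imwrite(f"pics/{n}0.png",eyes.read_camera(n)[:,:,::-1]);print(eyes.camera_info(n))
E
```

```text
pics
{'t': 0.0, 'q': array([ 1.16362353e+00,  1.31158541e-01,  1.48927929e+00,  6.99169290e-06,
        1.52300200e+00, -8.53989630e-02]), 'dq': array([-0.00049315,  0.00023177, -0.00011287, -0.00128284, -0.00057502,
       -0.00017188]), 'joint_torque': array([-1.12872225e-03, -5.59787285e+01, -4.91795075e+01,  7.69171910e-02,
        3.41619586e-02, -1.46362954e-04]), 'tool_pos': array([0.18950606, 0.56870436, 0.228589  ]), 'orientation': array([-5.03190559e-01, -3.10056830e+00,  2.81089616e-03]), 'force': array([0.29481365, 0.34000959, 0.62413972]), 'wrist_torque': array([-0.05035697, -0.01860747, -0.00175654]), 'opening': 0.09319032122683986} 0.011
{'mtx': array([[417.20205122,   0.        , 258.89881629],
       [  0.        , 417.20205122, 192.23398496],
       [  0.        ,   0.        ,   1.        ]]), 'R': array([[-0.9544838 , -0.29804805, -0.01131562],
       [-0.15500591,  0.52809685, -0.8349173 ],
       [ 0.25482122, -0.79516104, -0.55025909]]), 't': array([0.50519893, 0.21620039, 0.74993558])}
{'mtx': array([[393.99288271,   0.        , 263.69621493],
       [  0.        , 393.99288271, 190.51264666],
       [  0.        ,   0.        ,   1.        ]]), 'R': array([[-1.64592164e-01, -9.86361643e-01, -3.59906445e-04],
       [-9.66026591e-01,  1.61272583e-01, -2.01949941e-01],
       [ 1.99253719e-01, -3.28916987e-02, -9.79395779e-01]]), 't': array([0.02154629, 0.57942629, 0.81070547])}
```

View pics/side0.png

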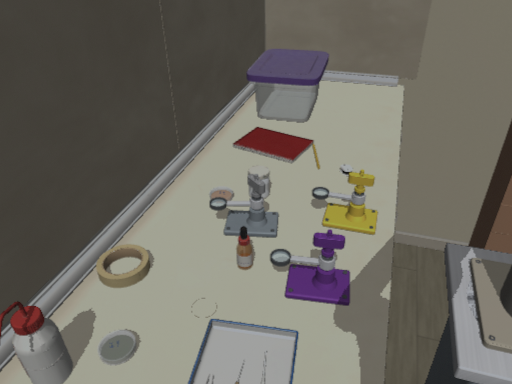

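View pics/top0.png

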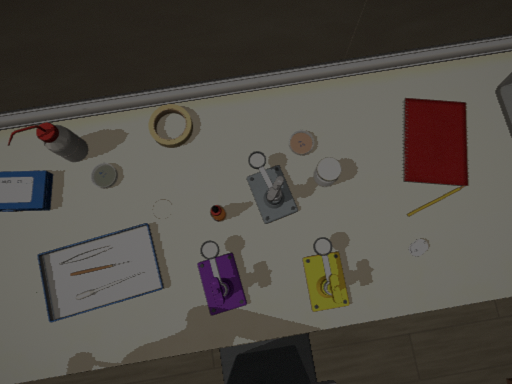

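Side view: the grey stand is at about (252,215), with its nut near (258,180). Top view: stand at about (273,193), lens at (257,160), bottle at (218,213), jar at (328,172) and dish at (302,143). I'll take enlarged crops next.

```bash
python3 - <<'E'
import cv2,numpy as np
a=cv2.imread("pics/side0.png")[155:245,200:300]; b=cv2.imread("pics/top0.png")[145:230,235:320]
a=cv2.resize(a,(400,360),interpolation=cv2.INTER_CUBIC);b=cv2.resize(b,(400,400),interpolation=cv2.INTER_CUBIC)[:360]
cv2.imwrite("pics/c0.png",np.hstack([a,b]))
E
```

```text
(no output)
```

View pics/c0.png

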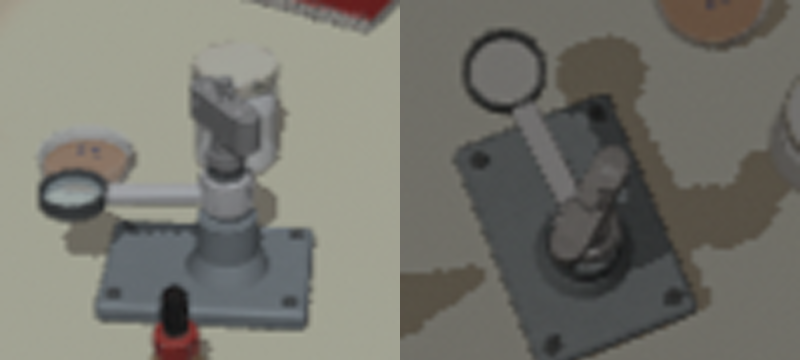

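```bash
cat > h.py <<'E'
from plant import monitor, eyes, job, robot
import cv2,numpy as np
def ray(n,px,z):
    c=eyes.camera_info(n);R,t=c["R"],c["t"];C=-R.T@t
    d=R.T@np.linalg.inv(c["mtx"])@np.array([px[0],px[1],1.]);return C+d*(z-C[2])/d[2]
def proj(n,X):
    c=eyes.camera_info(n);p=c["mtx"]@(c["R"]@np.array(X)+c["t"]);return p[:2]/p[2]
E
python3 - <<'E'
from h import *
T=lambda x,y:(235+(x-400)*85/400,145+y*85/400)
S=lambda x,y:(200+x/4,155+y/4)
th=np.array([ray("top",T(*p),.014) for p in[(480,160),(598,115),(674,297),(553,345)]])
sh=np.array([ray("side",S(*p),.014) for p in[(128,226),(296,234),(290,301),(113,293)]])
print("holes",th.mean(0),sh.mean(0)); print(th,sh)
xd=(th[0]+th[1]-th[2]-th[3]);xd/=np.linalg.norm(xd)
o=(th.mean(0)+sh.mean(0))/2-.012*xd
print("xdir",xd,"axis",o)
L=ray("top",T(504,71),.065);print("lens",L,np.linalg.norm((L-o)[:2]),ray("side",S(73,194),.065))
for z in(.119,.125,.129):
    a=ray("top",T(612,158),z);b=ray("top",T(567,238),z);print(z,a,b,(a+b)/2,np.degrees(np.arctan2(*(a-b)[1::-1])))
    a=ray("side",S(200,85),z);b=ray("side",S(247,122),z);print(a,b,(a+b)/2,np.degrees(np.arctan2(*(a-b)[1::-1])))
for z in (.08,.139): print(proj("top",[*o[:2],z]),proj("side",[*o[:2],z]))
for n in("top","side"):
    c=eyes.camera_info(n);print(-c["R"].T@c["t"])
E
```

```text
holes [ 0.57392594 -0.09442343  0.014     ] [ 0.57604227 -0.093932    0.014     ]
[[ 0.61586838 -0.05319665  0.014     ]
 [ 0.62895924 -0.11499634  0.014     ]
 [ 0.53221994 -0.13592755  0.014     ]
 [ 0.51865621 -0.07357319  0.014     ]] [[ 0.63213726 -0.1147493   0.014     ]
 [ 0.53400198 -0.13535761  0.014     ]
 [ 0.520211   -0.07353802  0.014     ]
 [ 0.61781886 -0.05208308  0.014     ]]
xdir [0.97806333 0.20830776 0.        ] axis [ 0.56324735 -0.09667741  0.014     ]
lens [ 0.64455986 -0.07083651  0.065     ] 0.08531985170735588 [ 0.6455188  -0.06940786  0.065     ]
0.119 [ 0.5821549  -0.10958659  0.119     ] [ 0.55015918 -0.08409786  0.119     ] [ 0.56615704 -0.09684223  0.119     ] -38.54185842417326
[ 0.58503561 -0.11674463  0.119     ] [ 0.54880057 -0.08749486  0.119     ] [ 0.56691809 -0.10211974  0.119     ] -38.91127966310255
0.125 [ 0.58078825 -0.10910131  0.125     ] [ 0.54903491 -0.08380567  0.125     ] [ 0.56491158 -0.09645349  0.125     ] -38.541858424173356
[ 0.5817796  -0.10737409  0.125     ] [ 0.54599761 -0.07849003  0.125     ] [ 0.5638886  -0.09293206  0.125     ] -38.91127966310257
0.129 [ 0.57987715 -0.10877779  0.129     ] [ 0.5482854  -0.08361088  0.129     ] [ 0.56408127 -0.09619434  0.129     ] -38.541858424173334
[ 0.57960892 -0.10112707  0.129     ] [ 0.54412896 -0.07248682  0.129     ] [ 0.56186894 -0.08680694  0.129     ] -38.91127966310254
[274.92921482 192.17037042] [256.87104364 197.20866322]
[275.7402817  186.34913199] [256.48578323 174.39734716]
[ 0.40175147 -0.04552766  0.91102438]
[0.32461703 0.63271837 0.59888496]
```

The stud axis is at (0.563, -0.097). The bar runs at about -38.7° with its top near z = 0.123, and the arm direction is about 18°. Now I'll approach above the nut, with the jaws across the flats at 51°.

Request:
servo_tool(plan=[[[-1,18.7,-33.3,0,0,0,-0.0177],[-1,18.7,-33.3,0,0,0,-0.0177],[-1,18.7,-33.3,0,0,0,-0.0177],[-1,18.7,-33.3,0,0,0,-0.0177],[-1,18.7,-33.3,0,0,0,-0.0177],[-1,18.7,-33.3,0,0,0,-0.0177],[-1,18.7,-33.3,0,0,0,-0.0177],[-1,18.7,-33.3,0,0,0,-0.0177],[-1,18.7,-33.3,0,0,0,-0.0177],[-1,18.7,-33.3,0,0,0,-0.0177]]])

```text
t: 1.1
tool_pos: [0.377, 0.2347, 0.2294]
orientation: [-0.776, -3.044, 0.0]
force: [-0.4, 0.6, -0.1]
opening: 0.0933
```

Request:
servo_tool(plan=[[[-1,18.7,-33.3,0,0,0,-0.0177],[-1,18.7,-33.3,0,0,0,-0.0177],[-1,18.7,-33.3,0,0,0,-0.0177],[-1,18.7,-33.3,0,0,0,-0.0177],[-1,18.7,-33.3,0,0,0,-0.0177],[-1,18.7,-33.3,0,0,0,-0.0177],[-1,18.7,-33.3,0,0,0,-0.0177],[-1,18.7,-33.3,0,0,0,-0.0177],[-1,18.7,-33.3,0,0,0,-0.0177],[-1,18.7,-33.3,0,0,0,-0.0177],[-1,0,0,0,0,0,0],[-1,0,0,0,0,0,0]]])

```text
t: 2.3
tool_pos: [0.5634, -0.0973, 0.2287]
orientation: [-1.043, -2.961, -0.0]
force: [-0.5, 0.8, -0.4]
opening: 0.0925
```

Request:
servo_tool(plan=[[[-1,0,0.5,-20,0,0,0],[-1,0,0,-20,0,0,0],[-1,0,0,-20,0,0,0],[-1,0,0,-20,0,0,0],[-1,0,0,-18,0,0,0],[-1,0,0,-14,0,0,0],[-1,0,0,-11,0,0,0],[-1,0,0,0,0,0,0]]])

```text
t: 3.1
tool_pos: [0.5625, -0.0954, 0.105]
orientation: [-1.04, -2.962, 0.0]
force: [0.1, 0.3, -0.6]
opening: 0.0934
```

```bash
python3 - <<'E'
from h import *
s=monitor.read_state();print(s["tool_pos"],s["force"],s["wrist_torque"],s["q"])
a=eyes.read_camera("side")[150:240,205:305,::-1];b=eyes.read_camera("top")[145:235,235:335,::-1]
cv2.imwrite("pics/c1.png",cv2.resize(np.hstack([a,b]),(800,360),interpolation=cv2.INTER_CUBIC))
E
```

```text
[ 0.56253211 -0.095439    0.10497068] [ 0.10394362  0.34136248 -0.61639628] [-0.04684271  0.02040717  0.02003405] [-2.57979926e-01  1.47659149e-01  1.70240117e+00  1.04778162e-04
  1.29431072e+00 -1.15369445e+00]
```

View pics/c1.png

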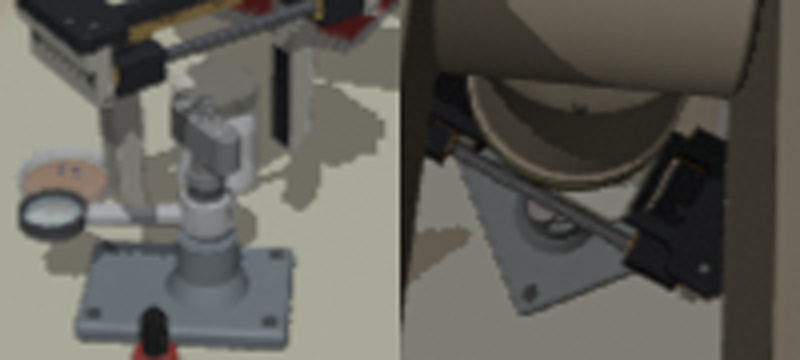

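The side view shows the fingers straddling the bar, with the far finger behind at crop (125,150) and above the lens arm. Closing gently.

Request:
servo_tool(plan=[[[1,0,0,0,0,0,0],[1,0,0,0,0,0,0],[1,0,0,0,0,0,0],[1,0,0,0,0,0,0],[1,0,0,0,0,0,0],[1,0,0,0,0,0,0],[1,0,0,0,0,0,0],[1,0,0,0,0,0,0]]], force=10)

```text
t: 4.0
tool_pos: [0.5637, -0.0963, 0.1066]
orientation: [-1.041, -2.964, 0.0]
force: [-0.6, 0.8, 0.2]
opening: 0.0333
```

```bash
cat >r.py <<'E'
from h import *
s=monitor.read_state();o=s["orientation"];R=cv2.Rodrigues(o)[0]
print(s["t"],s["tool_pos"].round(4),"F",s["force"].round(1),"M",s["wrist_torque"].round(3),"tau",s["joint_torque"].round(2)[[0,5]],"q6",s["q"][5].round(3),"yawY",np.arctan2(R[1,1],R[0,1]).round(3),s["opening"].round(4))
E
python3 r.py
```

```text
Traceback (most recent call last):
  File "r.py", line 3, in <module>
    print(s["t"],s["tool_pos"].round(4),"F",s["force"].round(1),"M",s["wrist_torque"].round(3),"tau",s["joint_torque"].round(2)[[0,5]],"q6",s["q"][5].round(3),"yawY",np.arctan2(R[1,1],R[0,1]).round(3),s["opening"].round(4))
                                                                                                                                                                                                         ^^^^^^^^^^^^^^^^^^
AttributeError: 'float' object has no attribute 'round'
```

Still closing.

Request:
servo_tool(plan=[[[1,0,0,0,0,0,0],[1,0,0,0,0,0,0],[1,0,0,0,0,0,0],[1,0,0,0,0,0,0],[1,0,0,0,0,0,0],[1,0,0,0,0,0,0]]])

```text
t: 4.6
tool_pos: [0.5646, -0.0951, 0.1068]
orientation: [1.04, 2.963, 0.003]
force: [4.8, 4.8, -1.5]
opening: 0.0157
```

```bash
sed -i 's/np.arctan2(R\[1,1\],R\[0,1\]).round(3),s\["opening"\].round(4)/round(float(np.arctan2(R[1,1],R[0,1])),3),round(s["opening"],4)/' r.py
python3 r.py
```

```text
4.6 [ 0.5646 -0.0951  0.1068] F [ 4.8  4.8 -1.5] M [ 0.872 -0.689  0.075] tau [-3.3   0.06] q6 -1.154 yawY 0.896 0.0157
```

Request:
servo_tool(plan=[[[1,0.6,0.7,0,0,0,0],[1,0,0,0,0,0,0],[1,0,0,0,0,0,0]]], force=50)

```text
t: 4.9
tool_pos: [0.5647, -0.0951, 0.1068]
orientation: [1.041, 2.964, 0.002]
force: [3.6, 4.0, -1.9]
opening: 0.0156
```

```bash
python3 r.py
```

```text
4.9 [ 0.5647 -0.0951  0.1068] F [ 3.6  4.  -1.9] M [ 0.744 -0.592  0.166] tau [-2.92  0.13] q6 -1.152 yawY 0.895 0.0156
```

Request:
servo_tool(plan=[[[1,1.5,1.8,0,0,0,0],[1,0,0,-0.2,0,0,-0.1],[1,0,0,-0.2,0,0,-0.1],[1,0,0,-0.2,0,0,-0.1],[1,0,0,-0.2,0,0,-0.1],[1,0,0,-0.2,0,0,-0.1],[1,0,0,-0.2,0,0,-0.1]]])

```text
t: 5.6
tool_pos: [0.5652, -0.0946, 0.1055]
orientation: [-1.876, -2.519, 0.003]
force: [-2.8, -0.4, 2.6]
opening: 0.0156
```

```bash
python3 r.py
```

```text
5.6 [ 0.5652 -0.0946  0.1055] F [-2.8 -0.4  2.6] M [-0.307  0.586  0.163] tau [ 0.73 -1.95] q6 -0.544 yawY 0.291 0.0156
```

Request:
servo_tool(plan=[[[1,0,0,-0.2,0,0,-0.1],[1,0,0,-0.2,0,0,-0.1],[1,0,0,-0.2,0,0,-0.1],[1,0,0,-0.2,0,0,-0.1],[1,0,0,-0.2,0,0,-0.1],[1,0,0,-0.2,0,0,-0.1],[1,0,0,-0.2,0,0,-0.1],[1,0,0,-0.2,0,0,-0.1],[1,0,0,-0.2,0,0,-0.1],[1,0,0,-0.2,0,0,-0.1],[1,0,0,-0.2,0,0,-0.1],[1,0,0,-0.2,0,0,-0.1]]])

```text
t: 6.8
tool_pos: [0.5656, -0.0945, 0.1032]
orientation: [2.971, 1.02, -0.001]
force: [-0.3, -2.0, 1.2]
opening: 0.0156
```

```bash
python3 r.py
```

```text
6.8 [ 0.5656 -0.0945  0.1032] F [-0.3 -2.   1.2] M [-0.232  0.327  0.133] tau [ 0.63 -1.95] q6 0.656 yawY -0.909 0.0156
```

Request:
servo_tool(plan=[[[1,0,0,-0.1,0,0,-0.05],[1,0,0,-0.1,0,0,-0.05],[1,0,0,-0.1,0,0,-0.05],[1,0,0,-0.1,0,0,-0.05]]])

```text
t: 7.2
tool_pos: [0.5657, -0.0946, 0.1029]
orientation: [3.057, 0.721, -0.001]
force: [-1.1, -2.0, 2.0]
opening: 0.0157
```

```bash
python3 r.py
```

```text
7.2 [ 0.5657 -0.0946  0.1029] F [-1.1 -2.   2. ] M [-0.25   0.265  0.129] tau [ 0.73 -0.9 ] q6 0.854 yawY -1.107 0.0157
```

Request:
servo_tool(plan=[[[1,0,0,-0.1,0,0,-0.05],[1,0,0,-0.1,0,0,-0.05],[1,0,0,-0.1,0,0,-0.05],[1,0,0,-0.1,0,0,-0.05]]])

```text
t: 7.6
tool_pos: [0.5658, -0.0947, 0.1025]
orientation: [3.113, 0.412, -0.001]
force: [-0.9, -1.5, 2.3]
opening: 0.0153
```

```bash
python3 r.py
```

```text
7.6 [ 0.5658 -0.0947  0.1025] F [-0.9 -1.5  2.3] M [-0.28   0.21   0.115] tau [ 0.86 -0.9 ] q6 1.054 yawY -1.308 0.0153
```

Request:
servo_tool(plan=[[[1,0,0,-0.1,0,0,-0.05],[1,0,0,-0.1,0,0,-0.05],[1,0,0,-0.1,0,0,-0.05],[1,0,0,-0.1,0,0,-0.05]]])

```text
t: 8.0
tool_pos: [0.5658, -0.0947, 0.1021]
orientation: [3.139, 0.099, -0.0]
force: [-0.4, -1.6, 0.8]
opening: 0.0158
```

```bash
python3 r.py
```

```text
8.0 [ 0.5658 -0.0947  0.1021] F [-0.4 -1.6  0.8] M [-0.365  0.192  0.123] tau [ 1.01 -0.9 ] q6 1.254 yawY -1.507 0.0158
```

Request:
servo_tool(plan=[[[1,0,0,-0.1,0,0,-0.05],[1,0,0,-0.1,0,0,-0.05],[1,0,0,-0.1,0,0,-0.05],[1,0,0,-0.1,0,0,-0.05]]])

```text
t: 8.4
tool_pos: [0.5658, -0.0948, 0.1017]
orientation: [3.133, -0.214, -0.0]
force: [-1.2, -3.2, 1.5]
opening: 0.0156
```

```bash
python3 r.py
```

```text
8.4 [ 0.5658 -0.0948  0.1017] F [-1.2 -3.2  1.5] M [-0.398  0.19   0.165] tau [ 1.18 -0.9 ] q6 1.453 yawY -1.707 0.0156
```

Request:
servo_tool(plan=[[[1,0,0,-0.1,0,0,-0.05],[1,0,0,-0.1,0,0,-0.05],[1,0,0,-0.1,0,0,-0.05],[1,0,0,-0.1,0,0,-0.05]]])

```text
t: 8.8
tool_pos: [0.5658, -0.0949, 0.1013]
orientation: [3.096, -0.526, 0.0]
force: [-0.6, -3.2, 1.5]
opening: 0.0153
```

```bash
python3 r.py
```

```text
8.8 [ 0.5658 -0.0949  0.1013] F [-0.6 -3.2  1.5] M [-0.386  0.212  0.088] tau [ 1.36 -0.9 ] q6 1.654 yawY -1.908 0.0153
```

Request:
servo_tool(plan=[[[1,0,0,-0.1,0,0,-0.05],[1,0,0,-0.1,0,0,-0.05],[1,0,0,-0.1,0,0,-0.05],[1,0,0,-0.1,0,0,-0.05]]])

```text
t: 9.2
tool_pos: [0.5658, -0.095, 0.101]
orientation: [3.027, -0.833, 0.001]
force: [-0.3, -2.8, 1.7]
opening: 0.0156
```

```bash
python3 r.py
```

```text
9.2 [ 0.5658 -0.095   0.101 ] F [-0.3 -2.8  1.7] M [-0.429  0.187  0.153] tau [ 1.54 -0.9 ] q6 1.854 yawY -2.108 0.0156
```

Request:
servo_tool(plan=[[[1,0,0,-0.1,0,0,-0.05],[1,0,0,-0.1,0,0,-0.05],[1,0,0,-0.1,0,0,-0.05],[1,0,0,-0.1,0,0,-0.05]]])

```text
t: 9.6
tool_pos: [0.5658, -0.095, 0.1006]
orientation: [2.929, -1.131, 0.001]
force: [-1.6, -3.4, 1.7]
opening: 0.0154
```

```bash
python3 r.py
```

```text
9.6 [ 0.5658 -0.095   0.1006] F [-1.6 -3.4  1.7] M [-0.491  0.207  0.152] tau [ 1.71 -0.9 ] q6 2.054 yawY -2.308 0.0154
```

Request:
servo_tool(plan=[[[1,0,0,-0.1,0,0,-0.05],[1,0,0,-0.1,0,0,-0.05],[1,0,0,-0.1,0,0,-0.05],[1,0,0,-0.1,0,0,-0.05]]])

```text
t: 10.0
tool_pos: [0.5657, -0.0951, 0.1002]
orientation: [2.802, -1.417, 0.001]
force: [-0.8, -2.9, 2.4]
opening: 0.0155
```

```bash
python3 r.py; python3 - <<'E'
from h import *
a=eyes.read_camera("side")[150:240,205:305,::-1]
cv2.imwrite("pics/c2.png",cv2.resize(a,(600,540),interpolation=cv2.INTER_CUBIC))
E
```

```text
10.0 [ 0.5657 -0.0951  0.1002] F [-0.8 -2.9  2.4] M [-0.498  0.192  0.101] tau [ 1.87 -0.9 ] q6 2.253 yawY -2.508 0.0155
```

View pics/c2.png

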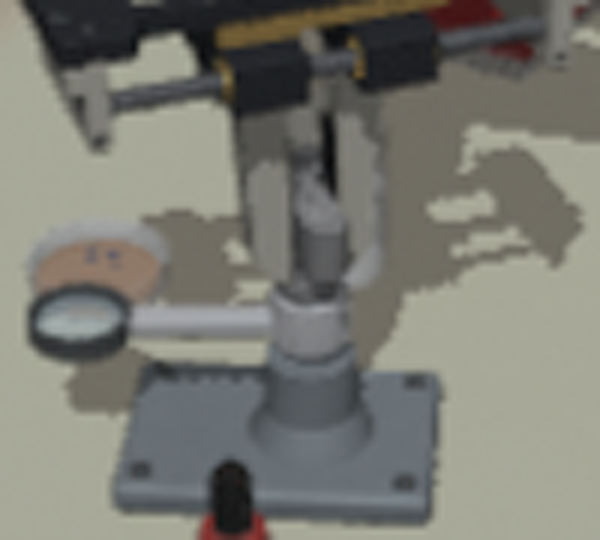

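The nut has come 3.4 rad and its washer is close to the collar. The lens pixel hasn't changed, at about (218,203). Joint 6 is nearly at its limit, so I'll open, turn back half a turn and regrasp.

Request:
servo_tool(plan=[[[-1,0,0,0,0,0,0],[-1,0,0,0,0,0,0],[-1,0,0,0,0,0,0],[-1,0,0,0,0,0,0],[-1,0,0,0,0,0,0],[-1,0,0,0,0,0,0],[-1,0,0,0,0,0,0],[-1,0,0,0,0,0,0],[-1,0,0,0,0,0,0],[-1,0,0,0,0,0,0],[-1,0,0,0,0,0,0],[-1,0,0,0,0,0,0]]])

```text
t: 11.25
tool_pos: [0.5658, -0.0938, 0.0998]
orientation: [-2.805, 1.415, -0.0]
force: [0.6, 0.0, 0.7]
opening: 0.0928
```

```bash
python3 r.py
```

```text
11.25 [ 0.5658 -0.0938  0.0998] F [0.6 0.  0.7] M [ 0.036  0.137 -0.026] tau [-0. -0.] q6 2.251 yawY -2.505 0.0928
```

Request:
servo_tool(plan=[[[-1,0,-1,0,0,0,0.131],[-1,0,0,0,0,0,0.131],[-1,0,0,0,0,0,0.131],[-1,0,0,0,0,0,0.131],[-1,0,0,0,0,0,0.131],[-1,0,0,0,0,0,0.131],[-1,0,0,0,0,0,0.131],[-1,0,0,0,0,0,0.131],[-1,0,0,0,0,0,0.131],[-1,0,0,0,0,0,0.131],[-1,0,0,0,0,0,0.131],[-1,0,0,0,0,0,0.131]]])

```text
t: 12.45
tool_pos: [0.5658, -0.0948, 0.0998]
orientation: [-2.981, -0.993, -0.0]
force: [-0.1, 0.2, 0.6]
opening: 0.0929
```

Request:
servo_tool(plan=[[[-1,0,0,0,0,0,0.131],[-1,0,0,0,0,0,0.131],[-1,0,0,0,0,0,0.131],[-1,0,0,0,0,0,0.131],[-1,0,0,0,0,0,0.131],[-1,0,0,0,0,0,0.131],[-1,0,0,0,0,0,0.131],[-1,0,0,0,0,0,0.131],[-1,0,0,0,0,0,0.131],[-1,0,0,0,0,0,0.131],[-1,0,0,0,0,0,0.131],[-1,0,0,0,0,0,0.128]]])

```text
t: 13.65
tool_pos: [0.5659, -0.0948, 0.0999]
orientation: [1.408, 2.808, -0.0]
force: [-0.1, 0.2, -0.4]
opening: 0.0929
```

Request:
servo_tool(plan=[[[1,0,0,0,0,0,0],[1,0,0,0,0,0,0],[1,0,0,0,0,0,0],[1,0,0,0,0,0,0],[1,0,0,0,0,0,0],[1,0,0,0,0,0,0],[1,0,0,0,0,0,0],[1,0,0,0,0,0,0],[1,0,0,0,0,0,0],[1,0,0,0,0,0,0],[1,0,0,0,0,0,0],[1,0,0,0,0,0,0]]], force=10)

```text
t: 14.85
tool_pos: [0.5656, -0.095, 0.0998]
orientation: [-1.415, -2.804, 0.001]
force: [-2.3, -0.5, 1.1]
opening: 0.0158
```

```bash
python3 r.py
```

```text
14.85 [ 0.5656 -0.095   0.0998] F [-2.3 -0.5  1.1] M [-0.299  0.453  0.098] tau [1.01 0.05] q6 -0.891 yawY 0.636 0.0158
```

Request:
servo_tool(plan=[[[1,0,0,0,0,0,0],[1,0,0,0,0,0,0],[1,0,0,-0.1,0,0,-0.05],[1,0,0,-0.1,0,0,-0.05],[1,0,0,-0.1,0,0,-0.05],[1,0,0,-0.1,0,0,-0.05]]], force=50)

```text
t: 15.45
tool_pos: [0.5656, -0.095, 0.0995]
orientation: [-1.691, -2.647, 0.001]
force: [-2.9, -2.1, 2.8]
opening: 0.016
```

```bash
python3 r.py
```

```text
15.45 [ 0.5656 -0.095   0.0995] F [-2.9 -2.1  2.8] M [-0.385  0.667  0.15 ] tau [ 1.33 -0.9 ] q6 -0.689 yawY 0.434 0.016
```

Request:
servo_tool(plan=[[[1,0,0,-0.1,0,0,-0.05],[1,0,0,-0.1,0,0,-0.05],[1,0,0,-0.1,0,0,-0.05],[1,0,0,-0.1,0,0,-0.05]]])

```text
t: 15.85
tool_pos: [0.5656, -0.095, 0.099]
orientation: [-1.947, -2.465, 0.001]
force: [-3.9, -1.6, 2.6]
opening: 0.0156
```

```bash
python3 r.py
```

```text
15.85 [ 0.5656 -0.095   0.099 ] F [-3.9 -1.6  2.6] M [-0.473  0.705  0.21 ] tau [ 1.38 -0.9 ] q6 -0.489 yawY 0.234 0.0156
```

Request:
servo_tool(plan=[[[1,0,0,-0.1,0,0,-0.05],[1,0,0,-0.1,0,0,-0.05]]])

```text
t: 16.05
tool_pos: [0.5656, -0.095, 0.0989]
orientation: [-2.068, -2.365, 0.001]
force: [-4.8, -1.5, 2.2]
opening: 0.0157
```

```bash
python3 r.py
```

```text
16.05 [ 0.5656 -0.095   0.0989] F [-4.8 -1.5  2.2] M [-0.459  0.71   0.098] tau [ 1.4 -0.9] q6 -0.389 yawY 0.134 0.0157
```

Not bearing yet (3.9 rad so far).

Request:
servo_tool(plan=[[[1,0.8,0,-0.1,0,0,-0.05],[1,0,0,-0.1,0,0,-0.05],[1,0,0,-0.1,0,0,-0.05],[1,0,0,-0.1,0,0,-0.05]]])

```text
t: 16.45
tool_pos: [0.5657, -0.095, 0.0984]
orientation: [-2.293, -2.146, 0.003]
force: [-7.9, -1.2, 5.3]
opening: 0.0159
```

```bash
python3 r.py
```

```text
16.45 [ 0.5657 -0.095   0.0984] F [-7.9 -1.2  5.3] M [-0.43   1.369  0.118] tau [ 1.74 -0.91] q6 -0.189 yawY -0.066 0.0159
```

Request:
servo_tool(plan=[[[1,-1.6,0,-0.1,0,0,-0.05],[1,0,0,-0.1,0,0,-0.05],[1,0,0,-0.1,0,0,-0.05],[1,0,0,-0.1,0,0,-0.05]]])

```text
t: 16.85
tool_pos: [0.5654, -0.095, 0.0982]
orientation: [2.496, 1.907, 0.001]
force: [-1.1, -2.1, 1.3]
opening: 0.0152
```

```bash
python3 r.py
```

```text
16.85 [ 0.5654 -0.095   0.0982] F [-1.1 -2.1  1.3] M [-0.478  0.254  0.298] tau [ 1.04 -0.78] q6 0.01 yawY -0.266 0.0152
```

The torque has risen to about 0.28 N m, so the washer is bearing. Small steps now.

Request:
servo_tool(plan=[[[1,0,0,-0.1,0,0,-0.05]]])

```text
t: 16.95
tool_pos: [0.5654, -0.095, 0.0982]
orientation: [2.542, 1.844, 0.001]
force: [-1.2, -2.0, 3.1]
opening: 0.0159
```

```bash
python3 r.py
```

```text
16.95 [ 0.5654 -0.095   0.0982] F [-1.2 -2.   3.1] M [-0.495  0.297  0.341] tau [ 0.97 -0.7 ] q6 0.06 yawY -0.316 0.0159
```

Request:
servo_tool(plan=[[[1,0,0,-0.1,0,0,-0.05]]])

```text
t: 17.05
tool_pos: [0.5654, -0.0951, 0.0982]
orientation: [2.588, 1.78, 0.001]
force: [-1.7, -2.1, 2.5]
opening: 0.0156
```

```bash
python3 r.py
```

```text
17.05 [ 0.5654 -0.0951  0.0982] F [-1.7 -2.1  2.5] M [-0.461  0.373  0.494] tau [ 0.9  -0.61] q6 0.11 yawY -0.366 0.0156
```

Request:
servo_tool(plan=[[[1,0,0,0,0,0,-0.03]]])

```text
t: 17.15
tool_pos: [0.5654, -0.0951, 0.0982]
orientation: [2.614, 1.741, 0.001]
force: [-0.7, -2.8, 2.2]
opening: 0.0155
```

```bash
python3 r.py; python3 - <<'E'
from h import *
a=eyes.read_camera("side")[150:240,205:305,::-1]
cv2.imwrite("pics/c3.png",cv2.resize(a,(600,540),interpolation=cv2.INTER_CUBIC))
E
python3 r.py
```

```text
17.15 [ 0.5654 -0.0951  0.0982] F [-0.7 -2.8  2.2] M [-0.505  0.336  0.472] tau [0.99 0.24] q6 0.14 yawY -0.395 0.0155
17.2 [ 0.5654 -0.0951  0.0982] F [-0.4 -3.   2.9] M [-0.526  0.284  0.477] tau [1.08 0.13] q6 0.141 yawY -0.397 0.0156
```

View pics/c3.png

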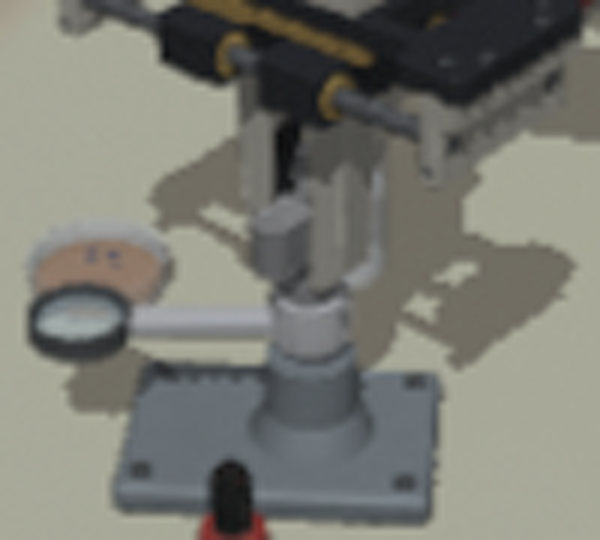

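The lens still hasn't moved (crop (80,320)). The torque is about 0.48 N m, so I'll let go and lift clear.

Request:
servo_tool(plan=[[[-1,0,0,0,0,0,0],[-1,0,0,0,0,0,0],[-1,0,0,0,0,0,0],[-1,0,0,0,0,0,0],[-1,0,0,0,0,0,0],[-1,0,0,0,0,0,0],[-1,0,0,0,0,0,0],[-1,0,0,0,0,0,0],[-1,0,0,0,0,0,0],[-1,0,0,0,0,0,0],[-1,0,0,0,0,0,0]]])

```text
t: 18.3
tool_pos: [0.565, -0.0948, 0.0979]
orientation: [2.613, 1.744, 0.0]
force: [-0.1, 0.5, 1.1]
opening: 0.0924
```

Request:
servo_tool(plan=[[[-1,0,0,15,0,0,0],[-1,0,0,25,0,0,0],[-1,0,0,30,0,0,0],[-1,0,0,30,0,0,0],[-1,0,0,30,0,0,0],[-1,0,30,10,0,0,0],[-1,0,40,0,0,0,0],[-1,0,40,0,0,0,0],[-1,0,40,0,0,0,0],[-1,0,40,0,0,0,0],[-1,0,0,0,0,0,0],[-1,0,0,0,0,0,0]]])

```text
t: 19.5
tool_pos: [0.5651, 0.096, 0.2389]
orientation: [2.611, 1.746, 0.001]
force: [0.6, 0.3, -0.4]
opening: 0.0929
```

```bash
python3 r.py; python3 - <<'E'
from h import *
a=eyes.read_camera("side")[150:240,205:305,::-1];b=eyes.read_camera("top")[130:220,235:335,::-1]
cv2.imwrite("pics/c4.png",cv2.resize(np.hstack([a,b]),(800,360),interpolation=cv2.INTER_CUBIC))
E
```

```text
19.5 [0.5651 0.096  0.2389] F [ 0.6  0.3 -0.4] M [-0.024  0.112  0.021] tau [1.72 0.18] q6 0.471 yawY -0.392 0.0929
```

View pics/c4.png

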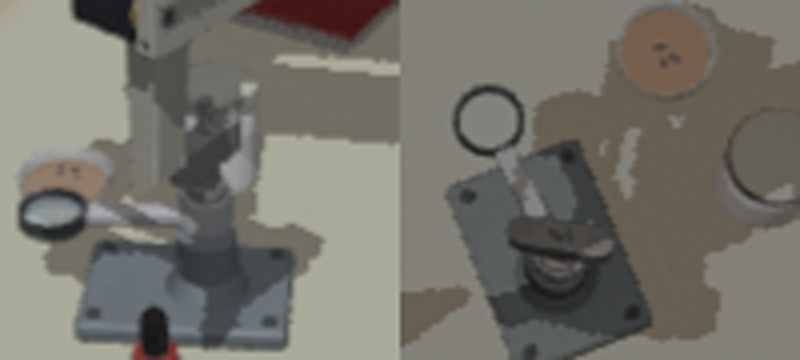

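```bash
python3 -c "
from plant import job
print(job.close_job())"
```

```text
the job is handed in; nothing more can be done
None
```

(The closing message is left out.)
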